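# Let the window squeegee's pole out to its last hole

## Task

The telescopic pole of the window squeegee, held in the small vise, is too short for the high window: let it out by two holes to its longest setting. Press the spring button flush and slide the squeegee's sleeve outward, away from the vise, past it; press again at the hole between, and go on until the button has snapped fully out through the last hole, the one nearest the sleeve's open end; then let go. Stop when you feel it catch: do not force the sleeve against a button that is out. Leave the mug, the green vial and the spray bottle standing where they are.

Things in the scene. Friction and masses are not known exactly. Their poses are not given: they have to be found in the camera images.
- pole_vise: Fixed grey bench vise holding the pole. Origin: on the table straight below the button. y: along the level pole, from vise to squeegee (the sleeve slides out along +y); -x: the side with the button and holes; z up. Pole axis 75 mm above the table, over the origin. Vise jaws: 137 to 207 mm from the button towards -y, 94 mm high. Round the button the pole is free on all sides.
- sleeve_mouth (a point): Centre of the sleeve's open end, on the pole axis. Pole: dark 23 mm square inner tube, fixed in the vise; over it an aluminium sleeve, 28 mm square outside (flat sides 14 mm from the axis), 200 mm long, wall 2 mm, that only slides along the pole, with the squeegee on its far end. Its four holes are 12 mm wide, unevenly spaced (25 to 38 mm apart); the button starts in the third from this end.
- sleeve (a joint): How far the sleeve is slid out, m: 0 at the start, plus = outward, away from the vise. The button snaps out into a hole when that comes over it and locks the sleeve there, with about 1 mm of play: at 0, somewhere between 0.025 and 0.038, and at about 0.062 (the last hole, longest setting); travel ends at -0.036 and 0.074. Sliding friction 2.5 N; it stays where it is left.
- button (a joint): Press depth of the spring button, m: 0 fully out (tip 4 mm proud of the sleeve), 0.004 flush, about 0.006 tucked under the wall between two holes, 0.0085 at most. 4 N to start, 8 N at flush. Once flush, its round tip rides in under the wall when the sleeve is slid with 10 to 20 N; not pressed, it locks the sleeve, which must not be forced against it with over 45 N.
- button_tip (a point): Tip of the round-nosed steel button, 10 mm in diameter, pointing along -x of pole_vise, 75 mm above the table, 18 mm from the axis when out. It sits in the fixed inner tube and does not travel with the sleeve. A pinch across the pole here (28 mm over the sleeve, 32 mm over the button when out), one pad on it, the other behind, at 20 to 50 N, presses it flush and holds the sleeve too.
- last_hole (a point): Centre of the hole nearest the sleeve's open end, on the sleeve's -x face, 25 mm from that end; it moves with the sleeve and has to come to the button.
- mug_mid (a point): Middle of the loose teal mug, 94 mm high and 81 mm wide, half-way up; a bystander. z is its upright axis.
- vial_mid (a point): Middle of the loose small green vial with black cap, 27 mm wide and 75 mm high, half-way up; a bystander.
- sprayer_mid (a point): Middle of the loose white trigger spray bottle, about 63 x 117 mm and 261 mm high, half-way up; a bystander.
Not all that is in view belongs to the job. What is shaped like the part that bears vial_mid but red is not meant.

How it is judged:
By the outcome, as a careful person would: the job done as asked, in the order asked, and still so for the second after the job is handed in, with the robot touching nothing.
It also fails if it takes over 45 s, if anything falls off the work surface, if the arm or the gripper's body presses on something with over 40 N, if the wrist force passes 120 N, or if a joint passes its speed limit or range.

## Robot

A 6-joint arm with a two-finger parallel gripper is mounted at the origin on the work surface; the furniture and walls round the work are solid. World frame = base frame: x ahead of the robot, y to its left, z up, the work surface at z = 0. Lengths are in m, angles in rad, forces in N, time in s.
With the tool pointing down it reaches from about 0.275 to 1 m from the base axis. Payload 8.4 kg.
Tool frame: the origin (TCP) lies on the centre line of the jaws, within the pads' length; the fingertips stand 17 mm ahead of it and the grasp point (between the pads) lies 2 mm behind it (bot.tcp_to_tips is the z of the fingertips in the tool frame, in m); z points along the fingers, y is the line along which they close (so a half turn about z gives the same grasp; the last joint's range is limited). The gripper opens to 85 mm and grips with 20 to 120 N. Pads are 22 mm wide; open, the fingers measure 114 mm over their backs; the gripper's body (76 mm by 85 mm) begins 54 mm behind the grasp point. The pads swing forward as they close: fully open they stand 13 mm farther back than shut.
Start: joints at [1.334, 0.353, 1.633, -0, 1.155, -0.002], TCP at [0.145, 0.608, 0.248] pointing down, gripper open.
Joint ranges: [-2.63, 2.63], [-0.92, 2.1], [0.06, 2.66], [-1.3, 4.44], [0, 2.69], [-3.02, 3.02]. Speed limits (rad/s): [2.22, 2.22, 2.79, 3.14, 3.14, 3.14].

## Interface

Orientations are given as a unit quaternion [x, y, z, w].
In Python, from workcell import bot, hand, kinematics, get_obs, vision, hand_in gives the robot as it stands. The module is installed in compiled form; this text tells all that it offers. Calls block until the motion is done:
- bot.reach(position, orientation): joint-space move of the TCP to a pose.
- bot.servo_line(position, ori=None, velocity=0.15): straight line of the TCP; ori=None keeps the orientation; velocity is the mean speed in m/s.
- bot.goto_joints(angles): joint-space move.
- hand.move_gripper(opening, strength=None): finger opening in m; strength is the grip in N (None keeps the last); returns when the fingers have stopped.
- bot.dwell(seconds).
- kinematics.solve_ik(position, orientation): joint angles nearest the present ones, or None.
- get_obs(): the state.
- vision.read_camera(name): name is "scene" or "top" or "wrist"; returns a dict with "frame" (400x640x3 uint8, red, green, blue), "intrinsics" (3x3 intrinsics, pixels), "view" (4x4, takes a point from world to camera coordinates). Camera axes: x right, y down, z forward; pixel columns grow to the right and rows downward; lengths in m; the calibration is good to about 2 mm. A picture is of the moment at which its call begins. There is no depth.
A pose or a line that the arm cannot do raises bot.IKError and nothing moves.
- hand_in(): hands the job in; it is judged then, once.
The state is a dict: "time_s": time; "joint_pos": joint angles; "joint_vel": joint speeds; "joint_efforts": joint torques, N m; "position": TCP position; "orientation": TCP orientation; "wrist_force": force on the tool from outside, world axes, zero at the start; "ft_torque": the same for the moment, N m; "gripper_width": finger opening in m; "grip_force": force on a finger pad.
Only numpy, scipy, OpenCV 4.12 (cv2) and the standard library are available. Lean on these libraries where they do the work, as an engineer would, in place of code of your own. Each camera call takes 0.05 s, during which the arm holds its last target. There are 200 camera calls.

## Working session

There is one attempt and no reset: what is moved stays moved. The work goes in short steps, each a Python script; the robot and the scene stay as the last script left them, time stands still between calls to the robot, and variables do not carry over. Pictures are saved under pics/ and viewed, at most 10 in all, crops included, and the job is handed in when it is done.

```bash
mkdir -p pics
cat > h.py <<'E'
from workcell import bot, hand, kinematics, get_obs, vision, hand_in
import numpy as np, cv2
def shot(n,f):
    c=vision.read_camera(n); cv2.imwrite(f'pics/{f}.png',c['frame'][:,:,::-1]); np.savez(f'pics/{f}.npz',K=c['intrinsics'],V=c['view']); return c
def ray(f,u,v):
    d=np.load(f'pics/{f}.npz'); K,V=d['K'],d['V']; r=V[:3,:3].T@np.linalg.solve(K,[u,v,1.]); return -V[:3,:3].T@V[:3,3], r
def atz(f,u,v,z):
    o,r=ray(f,u,v); return o+r*(z-o[2])/r[2]
def proj(f,p):
    d=np.load(f'pics/{f}.npz'); q=d['K']@(d['V'][:3,:3]@np.array(p)+d['V'][:3,3]); return q[:2]/q[2]
E
python3 - <<'E'
from h import *
for n in('scene','top'): shot(n,n+'0')
a=[cv2.imread(f'pics/{n}0.png') for n in('scene','top')]
o=get_obs(); print(o['time_s'],o['position'],o['orientation'],o['wrist_force'])
for n in('scene0','top0'): print(ray(n,320,200))
E
```

```text
0.1 [0.145312   0.60746971 0.2476253 ] [ 1.17132883e-01  9.93116054e-01 -6.18268636e-04 -8.84112615e-05] [ 0.43118291  0.77033363 -0.78352208]
(array([ 0.12934926, -0.79629913,  0.67673492]), array([ 0.4939404 ,  0.61990031, -0.60971975]))
(array([ 0.54323807, -0.18935721,  0.93610538]), array([ 0.06414644, -0.03339447, -0.99748056]))
```

View pics/scene0.png

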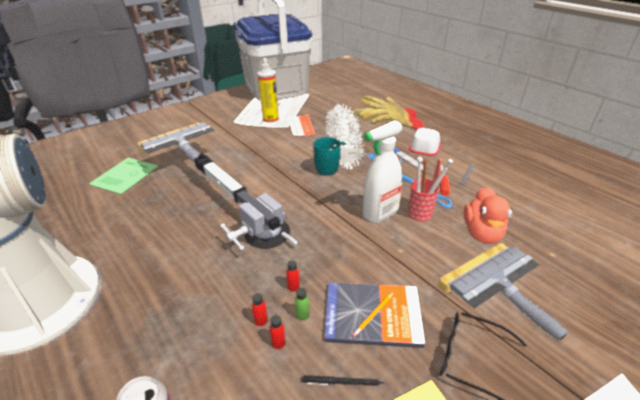

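View pics/top0.png

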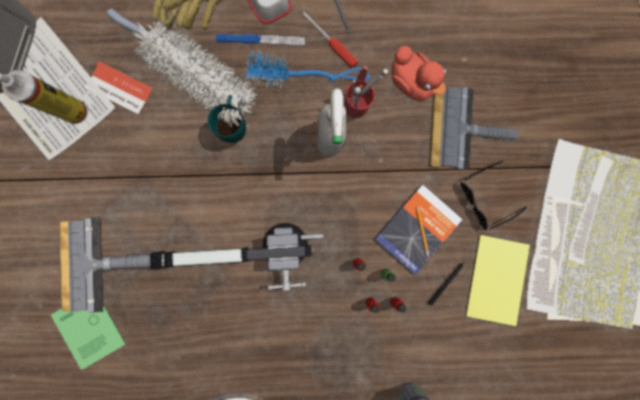

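The top view shows the vise at about (285,248), with the pole running left to its squeegee at (80,265). The loose squeegee at (455,128) is a decoy. The green vial is at (388,274), with red ones round it. The mug is at (227,123) and the sprayer at (333,125). Next I'll crop closely on the pole.

Run:
```python
from h import *
a=cv2.imread('pics/top0.png')[225:290,55:325]; a=cv2.resize(a,None,fx=2.9,fy=2.9,interpolation=cv2.INTER_CUBIC)
b=cv2.imread('pics/scene0.png')[115:255,130:310]; b=cv2.resize(b,(514,400),interpolation=cv2.INTER_CUBIC)
h=np.zeros((600,800,3),np.uint8); h[:a.shape[0],:a.shape[1]]=a; h[200:,:514]=b; cv2.imwrite('pics/c1.png',h)
for u,v in((285,248),(173,259),(243,256),(80,265)): print(u,v,atz('top0',u,v,.075))
```

```text
285 248 [ 0.48839884 -0.13313994  0.075     ]
173 259 [0.47111375 0.12534527 0.075     ]
243 256 [ 0.47290383 -0.03532727  0.075     ]
80 265 [0.46419138 0.33541965 0.075     ]
```

View pics/c1.png

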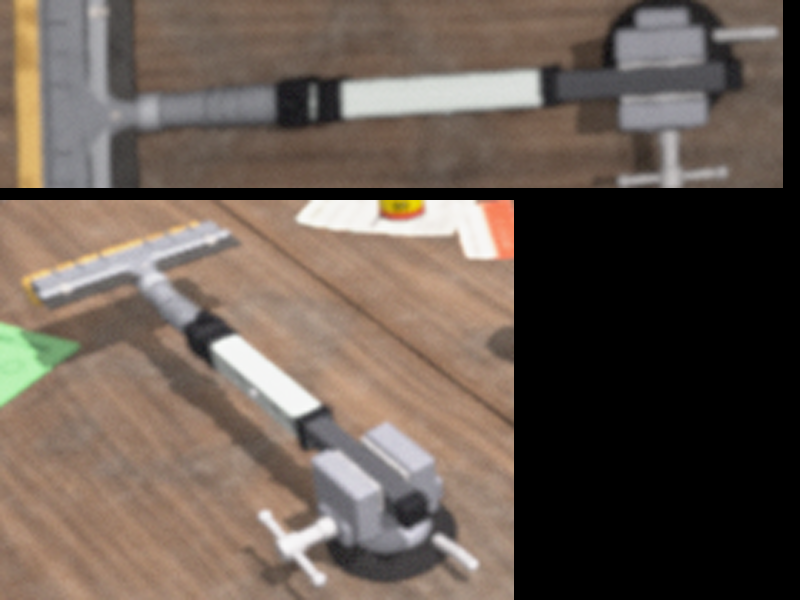

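```bash
cat >> h.py <<'E'
from scipy.spatial.transform import Rotation as R
def quat(yaw,half=False,tilt=0.):
    # pole frame: px, py ; tool z down, tool y along -px (or +px)
    px=np.array([np.cos(yaw),np.sin(yaw),0]); s=1 if half else -1
    y=s*px; z=np.array([0,0,-1.]); x=np.cross(y,z)
    r=R.from_rotvec(tilt*np.array([-np.sin(yaw),np.cos(yaw),0]))*R.from_matrix(np.c_[x,y,z])
    return r.as_quat()
E
python3 - <<'E'
from h import *
a=atz('top0',172.9,259.5,.089);b=atz('top0',241.2,255.7,.089);c=atz('top0',246.7,255.5,.089)
m=(a-b)[:2]; yaw=np.arctan2(-m[0],m[1]); print(a,b,c,yaw)
print(atz('scene0',218.6,182.5,.075))
p=np.array([.43,.045,.23])
for h in(False,True):
  for t in (0,.3,-.3):
    q=kinematics.solve_ik(p,quat(yaw,h,t)); print(h,t,q)
js=kinematics.solve_ik([.46,.045,.23],quat(yaw,True)); j2=kinematics.solve_ik([.46,.045,.23],quat(yaw,False))
h=abs(js[5])<abs(j2[5]); print(h)
bot.reach([.46,.045,.25],quat(yaw,h)); shot('wrist','w1'); shot('scene','s1'); print(ray('w1',320,200),get_obs()['time_s'])
E
```

```text
[0.47116418 0.12046229 0.089     ] [ 0.47485952 -0.03375496  0.089     ] [ 0.47491806 -0.04626106  0.089     ] 0.023957333932250285
[0.45949163 0.04168921 0.075     ]
False 0 None
False 0.3 None
False -0.3 [ 0.12276421 -0.08017103  2.22913576 -0.0455647   0.69451613 -3.01215188]
True 0 [ 1.00802179e-01  6.87624749e-02  2.04392430e+00 -4.44089210e-16
  1.02890587e+00  7.68448455e-02]
True 0.3 [0.08681656 0.23952315 1.87232711 0.01912025 1.32922718 0.05548402]
True -0.3 [ 0.12276421 -0.08017103  2.22913576 -0.0455647   0.69451613  0.12944078]Traceback (most recent call last):
  File "<stdin>", line 10, in <module>
TypeError: 'NoneType' object is not subscriptable
```

Run:
```python
from h import *
bot.reach([.42,.045,.22],quat(.024,True,-.4)); shot('wrist','w1'); print(ray('w1',320,200),get_obs()['time_s'])
```

```text
(array([0.37014207, 0.12586103, 0.33741151]), array([ 0.37787996, -0.32636845, -0.86665165])) 2.3917
```

View pics/w1.png

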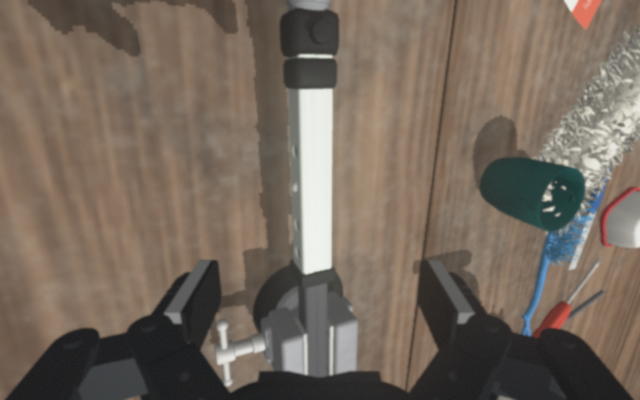

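The wrist view shows the sleeve's left (-x) face with features near (295,150), (295,187) and (297,225). The middle one is bright and looks like the button, so I'll enlarge it.

Run:
```python
from h import *
a=cv2.imread('pics/w1.png')[130:280,270:350]; cv2.imwrite('pics/c2.png',np.hstack([cv2.resize(a,None,fx=4,fy=4,interpolation=cv2.INTER_CUBIC),cv2.resize(cv2.convertScaleAbs(a,alpha=1.6),None,fx=4,fy=4)]))
```

```text
(no output)
```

View pics/c2.png

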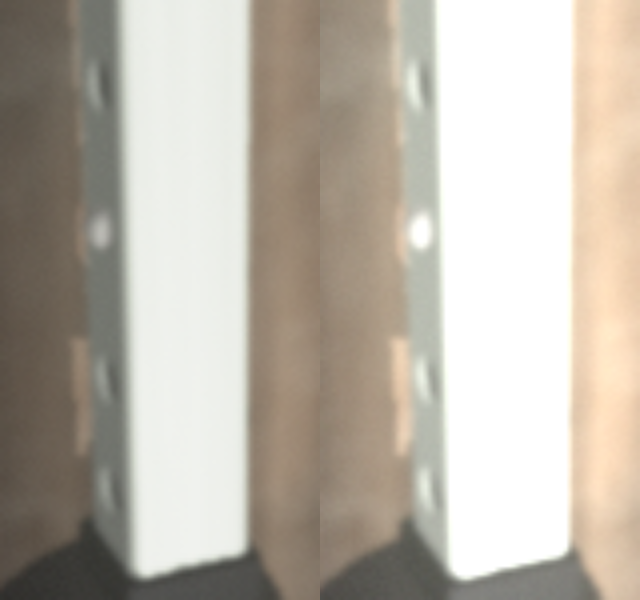

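The button is bright at (295,188). Empty holes are at (296,225) and (297,252, the last hole), with another at (294,151). So the button is in the third hole from the mouth, as described.

Run:
```python
from h import *
for v in((295,188),(296.3,225.3),(297.2,252.5),(294.2,151.2)): print(v,atz('w1',*v,.075))
for r,l,g in((135,121,248),(232,127,248),(400,131,248),(500,133,248)):
  P=[atz('w1',270+x/4,130+r/4,.089) for x in(l,g)]; print((P[0]+P[1])/2,P[1][0]-P[0][0])
```

```text
(295, 188) [0.46138426 0.04031421 0.075     ]
(296.3, 225.3) [0.46266041 0.00618387 0.075     ]
(297.2, 252.5) [ 0.46360815 -0.02037325  0.075     ]
(294.2, 151.2) [0.46062595 0.07160788 0.075     ]
[0.47453928 0.0633615  0.089     ] 0.027464591534061555
[0.47565339 0.04300655 0.089     ] 0.026845363079700146
[0.47700334 0.00542234 0.089     ] 0.027120919337576155
[ 0.47781956 -0.01850772  0.089     ] 0.02738410057727303
```

```bash
cat >> h.py <<'E'
YAW=.03; AX=np.array([.475,.041]); PY=np.array([-np.sin(YAW),np.cos(YAW)]); PX=np.array([np.cos(YAW),np.sin(YAW)])
Q=quat(YAW,True)
def P(s,z=.071,dx=0.): return [*(AX+PY*s+PX*dx),z]
def loc(): 
    o=get_obs(); d=o['position'][:2]-AX; f=o['wrist_force']
    return dict(t=round(o['time_s'],2),s=round(d@PY*1e3,1),dx=round(d@PX*1e3,2),fy=round(f[:2]@PY,1),fx=round(f[:2]@PX,1),fz=round(f[2],1),w=round(o['gripper_width']*1e3,2),g=round(o['grip_force'],1))
E
python3 - <<'E'
from h import *
bot.reach(P(0,.16),Q); print(loc()); bot.servo_line(P(0),velocity=.12); print(loc())
hand.move_gripper(.045,20); print(loc())
hand.move_gripper(.02,20); print(loc()); bot.dwell(.2); print(loc())
shot('wrist','w2')
E
```

```text
{'t': 2.95, 's': np.float64(0.2), 'dx': np.float64(-0.04), 'fy': np.float64(0.2), 'fx': np.float64(0.1), 'fz': np.float64(0.2), 'w': 85.48, 'g': 0.0}
{'t': 3.84, 's': np.float64(0.1), 'dx': np.float64(0.37), 'fy': np.float64(-0.4), 'fx': np.float64(-0.1), 'fz': np.float64(-0.2), 'w': 85.32, 'g': 0.0}
{'t': 4.32, 's': np.float64(-0.0), 'dx': np.float64(0.06), 'fy': np.float64(1.1), 'fx': np.float64(0.1), 'fz': np.float64(0.6), 'w': 45.04, 'g': 0.0}
{'t': 4.6, 's': np.float64(-0.0), 'dx': np.float64(-0.61), 'fy': np.float64(0.1), 'fx': np.float64(-4.6), 'fz': np.float64(4.2), 'w': 28.05, 'g': 23.3}
{'t': 4.8, 's': np.float64(-0.0), 'dx': np.float64(-0.61), 'fy': np.float64(0.6), 'fx': np.float64(-4.3), 'fz': np.float64(5.1), 'w': 27.83, 'g': 23.3}
```

View pics/w2.png

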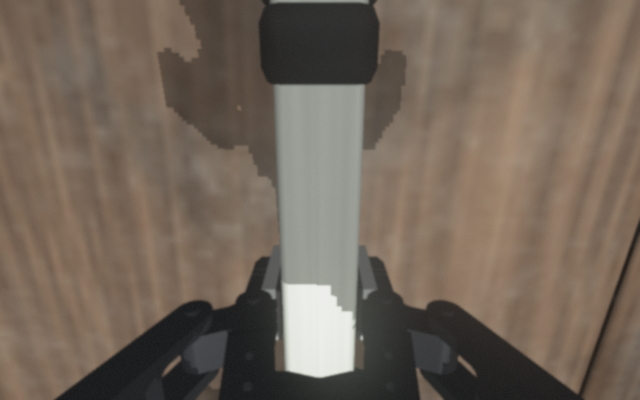

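The pads are at 28 mm, so the button is flush. Next I'll slide outward in small steps and watch the force.

```bash
cat >> h.py <<'E'
def pull(s0,s1,step=.0015,lim=24,dx=-.0006,v=.03):
    s=s0
    while s<s1:
        s+=step; bot.servo_line(P(s,dx=dx),velocity=v); l=loc(); print(*[f'{k}={float(x)}' for k,x in l.items()])
        if abs(l['fy'])>lim: print('STOP'); return s
    return s
E
python3 - <<'E'
from h import *
hand.move_gripper(.02,35); print(loc())
pull(0,.012,lim=28)
E
```

```text
{'t': 5.07, 's': np.float64(-0.0), 'dx': np.float64(-0.59), 'fy': np.float64(0.0), 'fx': np.float64(-5.3), 'fz': np.float64(5.3), 'w': 27.91, 'g': 35.1}
t=5.32 s=1.3 dx=-0.64 fy=-2.4 fx=-2.9 fz=2.9 w=27.69 g=34.8
t=5.57 s=2.8 dx=-0.63 fy=-3.2 fx=-2.3 fz=2.5 w=27.27 g=34.8
t=5.82 s=3.9 dx=-0.6 fy=-8.0 fx=-2.0 fz=2.1 w=27.15 g=34.4
t=6.07 s=5.6 dx=-0.62 fy=-4.8 fx=-3.4 fz=3.5 w=27.65 g=34.2
t=6.32 s=7.5 dx=-0.62 fy=-3.1 fx=-3.0 fz=-1.1 w=27.42 g=34.6
t=6.57 s=9.1 dx=-0.64 fy=-1.6 fx=-1.5 fz=4.7 w=27.42 g=35.3
t=6.82 s=10.6 dx=-0.63 fy=-1.8 fx=-2.8 fz=-1.0 w=27.99 g=34.7
t=7.07 s=12.1 dx=-0.63 fy=-1.1 fx=-2.1 fz=2.0 w=27.54 g=35.1
t=7.32 s=13.6 dx=-0.61 fy=-1.6 fx=-2.4 fz=0.8 w=27.3 g=35.0
```

Run:
```python
from h import *
bot.servo_line(P(.029,dx=-.0006),velocity=.04); print(loc())
pull(.029,.041,step=.001,lim=9)
```

```text
{'t': 7.86, 's': np.float64(30.7), 'dx': np.float64(-0.62), 'fy': np.float64(18.4), 'fx': np.float64(-4.3), 'fz': np.float64(-0.7), 'w': 27.78, 'g': 34.6}
t=8.11 s=32.1 dx=-0.55 fy=19.5 fx=-5.0 fz=0.3 w=27.38 g=34.6
STOP
```

Run:
```python
from h import *
pull(.030,.038,step=.001,lim=22)
shot('wrist','w3');shot('top','t3')
```

```text
t=8.36 s=32.7 dx=-0.6 fy=14.6 fx=-2.6 fz=0.2 w=27.11 g=34.7
t=8.61 s=33.2 dx=-0.61 fy=8.7 fx=-2.6 fz=0.7 w=27.37 g=34.7
t=8.86 s=33.7 dx=-0.58 fy=6.1 fx=-3.2 fz=0.3 w=27.42 g=34.7
t=9.11 s=34.1 dx=-0.59 fy=2.6 fx=-2.7 fz=0.4 w=27.32 g=34.8
t=9.36 s=34.8 dx=-0.61 fy=-0.9 fx=-1.9 fz=0.9 w=27.34 g=34.8
t=9.61 s=35.9 dx=-0.61 fy=-3.1 fx=-1.6 fz=0.4 w=27.43 g=34.7
t=9.86 s=36.8 dx=-0.6 fy=-4.6 fx=-1.9 fz=0.6 w=27.58 g=34.7
t=10.11 s=37.2 dx=-0.61 fy=-10.3 fx=-2.0 fz=0.9 w=27.65 g=34.8
```

Forces suggest a soft stop near 33–37 mm. I'll release and look.

Run:
```python
from h import *
hand.move_gripper(.07); print(loc())
bot.servo_line(P(.038,.16),velocity=.25)
bot.reach([.42,.045,.22],quat(.024,True,-.4)); shot('wrist','w4'); print(loc())
a=cv2.imread('pics/w4.png')[80:280,265:365]; cv2.imwrite('pics/c4.png',cv2.resize(a,None,fx=3,fy=3,interpolation=cv2.INTER_CUBIC))
```

```text
{'t': 10.69, 's': np.float64(38.2), 'dx': np.float64(-0.44), 'fy': np.float64(0.1), 'fx': np.float64(0.6), 'fz': np.float64(-0.5), 'w': 70.14, 'g': 0.0}
{'t': 11.81, 's': np.float64(5.7), 'dx': np.float64(-54.61), 'fy': np.float64(-0.2), 'fx': np.float64(0.7), 'fz': np.float64(0.5), 'w': 70.35, 'g': 0.0}
```

View pics/c4.png

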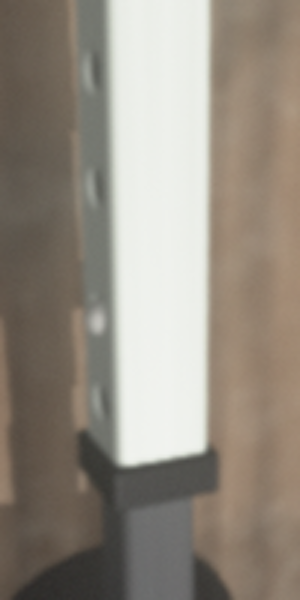

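The button sits bright in the middle hole at crop (96,322), with one hole left toward the mouth at (98,402). It has caught the intermediate hole, so I'll pinch again.

Run:
```python
from h import *
bot.reach(P(0,.16,-.0006),Q); bot.servo_line(P(0,dx=-.0006),velocity=.12)
hand.move_gripper(.045,20); hand.move_gripper(.02,35); bot.dwell(.2); print(loc())
if loc()['w']<28.6:
    s=pull(0,.012,lim=28)
    s=pull(s,.0235,step=.002,lim=15,v=.05)
    print('--'); pull(s,.031,step=.001,lim=8)
```

```text
{'t': 14.1, 's': np.float64(-0.0), 'dx': np.float64(-0.62), 'fy': np.float64(-0.0), 'fx': np.float64(-1.2), 'fz': np.float64(5.7), 'w': 27.62, 'g': 38.3}
t=14.35 s=1.3 dx=-0.62 fy=-2.2 fx=-2.0 fz=5.2 w=27.73 g=38.2
t=14.6 s=2.2 dx=-0.63 fy=-7.9 fx=-2.1 fz=5.5 w=27.69 g=38.1
t=14.85 s=3.2 dx=-0.65 fy=-11.1 fx=-2.1 fz=5.8 w=27.38 g=37.6
t=15.1 s=5.8 dx=-0.64 fy=-0.0 fx=-1.4 fz=5.5 w=27.59 g=37.6
t=15.35 s=7.3 dx=-0.64 fy=-2.2 fx=-1.4 fz=1.9 w=27.42 g=37.2
t=15.6 s=8.8 dx=-0.64 fy=-2.2 fx=-2.5 fz=4.3 w=27.38 g=37.5
t=15.85 s=10.4 dx=-0.61 fy=-1.9 fx=-1.9 fz=9.4 w=27.42 g=38.0
t=16.1 s=11.9 dx=-0.65 fy=-1.6 fx=-1.6 fz=8.4 w=27.51 g=38.0
t=16.35 s=13.4 dx=-0.6 fy=-1.3 fx=-0.7 fz=5.5 w=27.44 g=37.6
t=16.6 s=15.4 dx=-0.66 fy=-1.0 fx=-2.7 fz=2.7 w=27.51 g=37.2
t=16.85 s=17.4 dx=-0.63 fy=-1.3 fx=-2.6 fz=8.7 w=27.45 g=37.9
t=17.1 s=20.5 dx=-0.59 fy=14.2 fx=-3.2 fz=5.2 w=27.64 g=37.2
t=17.35 s=22.8 dx=-0.57 fy=13.7 fx=-2.6 fz=5.2 w=27.52 g=37.2
t=17.6 s=24.1 dx=-0.59 fy=5.4 fx=-2.5 fz=5.5 w=27.55 g=37.3
--
t=17.85 s=24.7 dx=-0.59 fy=0.7 fx=-2.1 fz=5.7 w=27.74 g=37.3
t=18.1 s=25.5 dx=-0.61 fy=-0.3 fx=-0.9 fz=6.2 w=27.63 g=37.3
t=18.35 s=26.4 dx=-0.61 fy=-1.7 fx=-2.1 fz=6.0 w=27.49 g=37.3
t=18.6 s=27.2 dx=-0.62 fy=-4.3 fx=-1.9 fz=5.5 w=27.48 g=37.3
t=18.85 s=27.6 dx=-0.58 fy=-9.2 fx=-1.4 fz=7.1 w=27.76 g=37.4
STOP
```

Run:
```python
from h import *
s=loc()['s']/1e3
bot.servo_line(P(s-.0005,dx=-.0006),velocity=.02); print(loc())
hand.move_gripper(.07); bot.servo_line(P(s,.16),velocity=.25)
bot.reach([.42,.045,.22],quat(.024,True,-.4)); bot.dwell(.3); shot('wrist','w5'); shot('top','t5'); shot('scene','s5'); print(loc())
a=cv2.resize(cv2.imread('pics/w5.png')[150:270,265:365],None,fx=4.5,fy=4.5,interpolation=cv2.INTER_CUBIC)
b=cv2.resize(cv2.imread('pics/top0.png'),(320,200)); c=cv2.resize(cv2.imread('pics/t5.png'),(320,200))
h=np.zeros((540,770,3),np.uint8); h[:,:450]=a; h[:200,450:]=b; h[200:400,450:]=c if False else c; cv2.imwrite('pics/c5.png',h) if False else None
h=np.zeros((540,780,3),np.uint8); h[:,:450]=a; h[:200,460:]=b; h[200:400,460:]=c; cv2.imwrite('pics/c5.png',h)
```

```text
{'t': 19.1, 's': np.float64(26.8), 'dx': np.float64(-0.62), 'fy': np.float64(-4.3), 'fx': np.float64(-1.3), 'fz': np.float64(5.6), 'w': 27.25, 'g': 37.3}
{'t': 21.1, 's': np.float64(5.7), 'dx': np.float64(-54.62), 'fy': np.float64(-0.2), 'fx': np.float64(0.7), 'fz': np.float64(-0.2), 'w': 70.01, 'g': 0.0}
```

```bash
ls pics/c5.png || python3 - <<'E'
from h import *
a=cv2.resize(cv2.imread('pics/w5.png')[150:270,265:365],None,fx=4.5,fy=4.5,interpolation=cv2.INTER_CUBIC)
h=np.zeros((540,780,3),np.uint8); h[:,:450]=a
for i,n in enumerate(('top0','t5')): h[i*200:i*200+200,460:]=cv2.resize(cv2.imread(f'pics/{n}.png'),(320,200))
cv2.imwrite('pics/c5.png',h)
E
```

```text
pics/c5.png
```

View pics/c5.png

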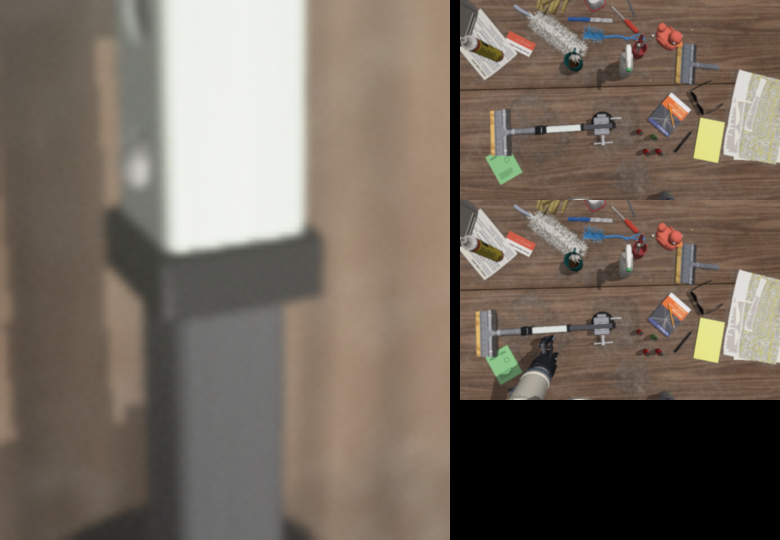

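The crop shows the button out at (137,168), in the last hole beside the mouth collar, with no hole beyond it. The top view shows the squeegee moved outward and the other objects still in place.

```bash
python3 -c "
from h import *
print(hand_in())"
```

```text
the job is handed in; nothing more can be done
None
```

The pole is let out two holes to its longest setting: the last camera view shows the button out in the last hole, the gripper is clear, the mug, vial and spray bottle are where they stood, and the job was handed in at about 21 s.

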